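# Fill the vial case and hold its cover over the screw posts

## Robot

A 7-joint arm with a two-finger parallel gripper is mounted at the origin on the work surface. World frame = base frame: x ahead of the robot, y to its left, z up, the work surface at z = 0. Lengths are in mm, angles in rad, forces in N, time in s.
With the tool pointing down it reaches from about 400 to 850 mm from the base axis. Payload 6.9 kg.
Tool frame: the origin (TCP) lies midway between the tips of the shut fingers; the grasp point (between the pads) lies 19 mm behind it (arm.grip_point_offset is the distance from the TCP to the grasp point, in mm); z points along the fingers, y is the line along which they close (so a half turn about z gives the same grasp; the last joint's range is limited). The gripper opens to 85 mm and grips with 20 to 120 N. Pads are 22 mm wide; open, the fingers measure 114 mm over their backs; the gripper's body (76 mm by 85 mm) begins 54 mm behind the grasp point. The pads swing forward as they close: fully open they stand 13 mm farther back than shut.
Start: joints at [-1.173, 0.507, -0.238, 1.5, 0.126, 1.149, -0.155], TCP at [179.817, 598.563, 231.275] pointing down, gripper open.
Joint ranges: [-3.08, 3.08], [-0.24, 2.05], [-1.43, 1.35], [0, 2.5], [-1.52, 4.66], [0.17, 1.96], [-2.89, 2.89]. Speed limits (rad/s): [2.39, 2.39, 3.14, 3.14, 3.14, 3.14, 3.14].

## Interface

Orientations are given as a rotation vector (axis times angle).
In Python, from cell import arm gives the robot as it stands.
- The arm moves only by the tool jog_arm, never from a script. Its arguments are lists of equal length, an entry for each row: "delta_pos": the shift along the tool's x, y, z in m, a list of three; "delta_rot": the turn, a rotation vector about the tool's x, y, z in rad, a list of three. A call has 1 to 8 rows; each row shifts and turns the commanded pose from where the row before left it, along the tool's axes as they then stand; what a row does not reach is not made up. A row lasts 1/10 s, in which the tool goes at most 50 mm and 8.59 degrees, less where a joint would pass 70% of its speed; a pose out of reach is approached as far as the arm can. A call with a gripper value outside its range is refused whole. "jaw" is the finger opening in m, from 0 to 0.0854, set as the call begins (left out, the last holds). The fingers move at their own pace and stop on an object; "newtons" is the grip in N (left out, the last holds). Time passes only in rows, so rows that do not move let the fingers close. It gives the time, the measured TCP pose, the force, the opening and the grip force at its end, in the units of the state.
- arm.sense(): the state, without advancing time (a new reading comes with each control period).
- arm.grab_frame(name): name is "scene" or "top" or "wrist"; returns a dict with "frame" (384x512x3 uint8, red, green, blue), "range_z" (384x512 float32, mm along the optical axis (not along the pixel's ray), 0 where there is no reading), "camera_matrix" (3x3 intrinsics, pixels), "rvec" (rotation vector, rad) and "tvec" (3), from world to camera coordinates, as OpenCV has them. Camera axes: x right, y down, z forward; pixel columns grow to the right and rows downward; lengths in mm; the calibration is good to about 2 mm. A picture is of the moment at which its call begins.
- arm.finish_job(): hands the job in; it is judged then, once.
The state is a dict: "time": time; "joint_pos": joint angles; "qvel": joint speeds; "tau": joint torques, N m; "position": TCP position; "ee_rot": TCP orientation; "force": force on the tool from outside, world axes, zero at the start; "wrist_torque": the same for the moment, N m; "grip_width": finger opening in mm; "finger_force": force on a finger pad.
Only numpy, scipy, OpenCV 4.12 (cv2) and the standard library are available. Lean on these libraries where they do the work, as an engineer would, in place of code of your own. Each camera call takes 0.05 s, during which the arm holds its last target. There are 200 camera calls.

## Task

Seat the loose vial block fully down in the empty pocket of the vial case, its tab pointing the same way as the tab of the block already in the case, and let go of it. Then take the cover plate by its knob and hold it, knob up and level, hovering one to two centimetres above the tops of the case's three posts and touching none of them, turned so that each of its three holes is centred over the threaded hole of a post. Finish while still holding the cover there, still and not put down or let go, so that a colleague can drop the screws in; leave the label roll, flask and bottle where they are.

Things in the scene. Friction and masses are not known exactly. Their poses are not given: they have to be found in the camera images.
- case: Grey vial case, fixed to the table: base plate 210 (x) x 130 (y) x 6 mm, two pockets centred at x = -42 mm (filled by a fixed block like the loose one, tab to +y) and x = +42 mm (empty). A pocket: 44 (x) x 64 (y) mm inside, walls 4 mm thick, 10 mm high above the base plate, a 24 mm gap in the +y wall for the tab. Three steel posts, 16 mm thick. Origin: centre of the underside, on the table; z up
- pocket (a point): Centre of the floor of the empty pocket, 6 mm above the table; axes as the case. The seated block's origin comes here, its y along the case's y.
- post0 (a point): Centre of the top of the post at case (88, 48) mm, 70 mm above the table, with a threaded hole of 6 mm (a black dot)
- post1 (a point): The same for the post at case (88, -48) mm
- post2 (a point): The same for the single post at case (-88, 0) mm
- block: Loose white vial block, upright on the table: 40 (x) x 60 (y) x 40 mm high, six red vial caps (part of it) on top inside its outline, 12 mm higher. A tab 18 mm wide (x), 14 mm high sticks out 12 mm at the foot of its +y side. Origin: centre of the underside of the 40 x 60 body; z up. 0.1 to 0.2 kg
- tab (a point): Outer end of the loose block's tab, 42 mm from the block's origin along its +y, 7 mm above its underside
- cover: Aluminium cover plate lying on the table, knob up: 210 (x) x 130 (y) x 5 mm, three 14 mm through holes at (x, y) = (88, 48), (88, -48), (-88, 0) mm, the pattern of the posts (fits one way round only). A black square knob, 30 x 30 mm, sides along x and y, stands at its centre up to 39 mm above the underside. Origin: centre of the underside; z up. 0.2 to 0.32 kg
- hole0 (a point): Centre of the cover's hole at (88, 48) mm, at the underside; belongs over post0
- hole1 (a point): Centre of the cover's hole at (88, -48) mm, at the underside; belongs over post1
- hole2 (a point): Centre of the cover's single hole at (-88, 0) mm, at the underside; belongs over post2
- label_roll: Bystander: white paper label roll, a ring of 76 mm outer diameter, 28 mm high, flat on the table. Origin: centre of the underside
- thermos: Bystander: black flask, 68 mm in diameter, 170 mm high. Origin: centre of the underside
- squeeze_bottle: Bystander: white bottle, 56 mm in diameter, 140 mm high. Origin: centre of the underside
There are look-alikes about, which are no part of the job. What is meant by the case is not purple, and is the larger of those in its own colour.

How it is judged (in metres and radians):
On the way, in this order (a step that is already met when the one before it is completed fails the run):
1. the loose block sits in the empty pocket, tab the same way as its neighbour's, let go of (horizontal distance between block and pocket below 0.005 m and z of block in the frame of pocket below 0.003 m and angle between block's own z axis and vertical below 0.08 rad and angle between the y axis of block and the y axis of case, either way round below 0.15 rad and y of tab in the frame of case above 0.03 m and contact force between block and the fingers below 0.2 N), for 0.3 s.
2. the cover is lifted off the table by the gripper, with the block still seated (horizontal distance between block and pocket below 0.005 m and z of block in the frame of pocket below 0.003 m and angle between block's own z axis and vertical below 0.08 rad and angle between the y axis of block and the y axis of case, either way round below 0.15 rad and y of tab in the frame of case above 0.03 m and height (world z) of cover above 0.04 m and contact force between cover and the fingers above 2 N), for 0.2 s.
At the end, for the whole second after the job is handed in: Block within 5 mm of the pocket's centre and 3 mm of its floor, tab to the case's +y, let go; cover held still by the fingers, within 0.1 rad of level, touching neither case nor block, each hole within 4 mm sideways of its post's centre and 5 to 30 mm above it (all of step 1 and horizontal distance between hole0 and post0 below 0.004 m and z of hole0 in the frame of post0 between 0.005 and 0.03 m and horizontal distance between hole1 and post1 below 0.004 m and z of hole1 in the frame of post1 between 0.005 and 0.03 m and horizontal distance between hole2 and post2 below 0.004 m and z of hole2 in the frame of post2 between 0.005 and 0.03 m and angle between cover's own z axis and vertical below 0.1 rad and contact force between cover and the fingers above 2 N and linear speed of cover below 0.02 m/s and contact force between cover and case below 0.1 N and contact force between cover and block below 0.1 N); the arm keeps its last pose, push and grip.
It fails at once if the label roll is moved by more than 20 mm or tipped (distance of label_roll from where it was at the start of the episode above 0.02 m or angle between label_roll's own z axis and vertical above 0.3 rad).
It fails at once if the thermos is moved by more than 20 mm or tipped (distance of thermos from where it was at the start of the episode above 0.02 m or angle between thermos's own z axis and vertical above 0.3 rad).
It fails at once if the squeeze bottle is moved by more than 20 mm or tipped (distance of squeeze_bottle from where it was at the start of the episode above 0.02 m or angle between squeeze_bottle's own z axis and vertical above 0.3 rad).
It also fails if it takes over 64 s, if anything falls off the work surface, if the arm or the gripper's body presses on something with over 40 N, if the wrist force passes 120 N, or if a joint passes its speed limit or range.

## Working session

There is one attempt and no reset: what is moved stays moved. The work goes in short steps, Python scripts to look and compute and a tool call to move; the robot and the scene stay as the last step left them, time stands still between calls to the robot, and variables do not carry over. Pictures are saved under pics/ and viewed, at most 10 in all, crops included, and the job is handed in when it is done.

Besides the shell and the picture viewer there is one more tool, called after "Emit:" as name(argument=value, ...) on one line, values as JSON. jog_arm: Moves the arm, as the interface text tells. Its arguments: {"type":"object","properties":{"delta_pos":{"type":"array"},"delta_rot":{"type":"array"},"jaw":{"type":"number"},"newtons":{"type":"number"}},"required":["delta_pos","delta_rot"]}

```bash
mkdir -p pics; cat > h.py <<'E'
import numpy as np, cv2
from cell import arm
def grab(n):
    f=arm.grab_frame(n); np.savez(f'pics/{n}.npz',**f); return f
def load(n): return dict(np.load(f'pics/{n}.npz'))
def save(f,name,box=None,size=None):
    im=f['frame'][...,::-1]
    if box: im=im[box[1]:box[3],box[0]:box[2]]
    if size: im=cv2.resize(im,size,interpolation=cv2.INTER_CUBIC)
    cv2.imwrite('pics/'+name,im)
def RT(f): return cv2.Rodrigues(np.array(f['rvec'],float))[0],np.array(f['tvec'],float).reshape(3)
def world(f):
    R,t=RT(f);K=f['camera_matrix'];z=f['range_z'].astype(float)
    v,u=np.mgrid[:384,:512]
    p=np.stack([(u-K[0,2])/K[0,0]*z,(v-K[1,2])/K[1,1]*z,z],-1)
    return (p-t)@R
def onz(f,u,v,h):
    R,t=RT(f);d=R.T@(np.linalg.inv(f['camera_matrix'])@[u,v,1.]);c=-R.T@t
    return c+d*(h-c[2])/d[2]
def tri(fs,ps):
    A=[];b=[]
    for f,p in zip(fs,ps):
        R,t=RT(f);d=R.T@(np.linalg.inv(f['camera_matrix'])@[*p,1.]);d/=np.linalg.norm(d);c=-R.T@t
        P=np.eye(3)-np.outer(d,d);A.append(P);b.append(P@c)
    return np.linalg.lstsq(np.vstack(A),np.hstack(b),rcond=None)[0]
E
python3 - <<'E'
from h import *
for n in('scene','top'):
    f=grab(n); R,t=RT(f); print(n,-R.T@t,f['camera_matrix'][0,0])
a=load('scene');b=load('top')
im=np.vstack([a['frame'],b['frame']])[...,::-1]
cv2.imwrite('pics/a.png',cv2.resize(a['frame'][...,::-1],(800,600)))
cv2.imwrite('pics/b.png',cv2.resize(b['frame'][...,::-1],(800,600)))
print(arm.sense())
E
```

```text
scene [1335.86051361 -198.70900348  944.06996775] 356.55072444456965
top [ 289.76489513   13.79513618 1658.1786289 ] 487.9687562493693
{'time': 0.1, 'joint_pos': array([-1.17348658,  0.50826177, -0.23751922,  1.50102653,  0.12571406,
        1.14893803, -0.15481243]), 'qvel': array([ 1.76342301e-03, -1.08775026e-03, -2.00338921e-03, -3.69925192e-03,
       -1.44286331e-03,  1.86681183e-03, -1.03227868e-06]), 'tau': array([-4.71589272e-03, -6.21844625e+01, -2.19439432e+00, -2.50205112e+01,
        1.25342316e-02,  7.68196449e-03, -3.87713627e-06]), 'position': array([179.75428443, 598.11244479, 230.51342196]), 'ee_rot': array([-4.56731609e-01, -3.10802458e+00,  2.56576076e-03]), 'force': array([ 0.44166415, -0.41128274, -0.40937221]), 'wrist_torque': array([-0.00108158, -0.01718393,  0.035586  ]), 'finger_force': 0.0, 'grip_width': 84.68999759811999}
```

View pics/a.png

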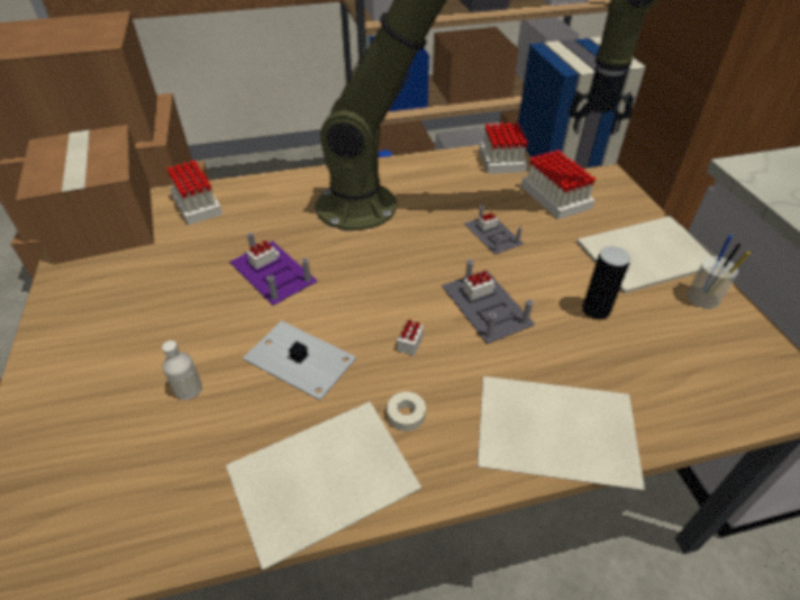

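View pics/b.png

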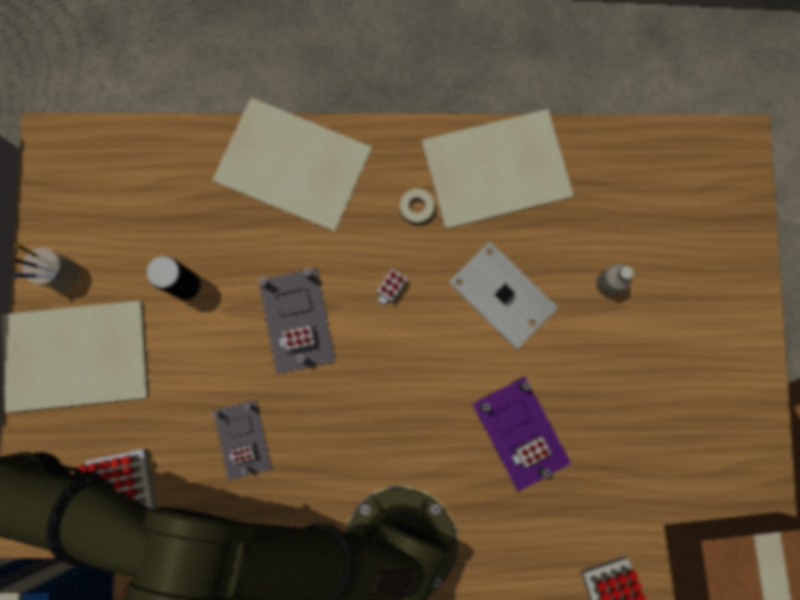

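Large grey case at top-view (297,320). The look-alikes are the small grey one (242,440) and the purple one (521,433). The loose block is at (391,287), with its tab seemingly toward lower left (380,300); the other red-capped items are the large racks at (120,475) and (612,580) and the fixed blocks. The cover is at (503,293), the roll at (417,206), the flask at (165,272) and the bottle at (618,280). I choose the large grey case and get coarse positions first.

```bash
python3 - <<'E'
from h import *
f=load('top');g=load('scene')
W=world(f)
for n,p in dict(block=(391,287),tab=(381,301),cover=(505,294),h0=(490,253),h1=(459,281),h2=(531,322),p1=(269,284),p0=(314,272),p2=(306,361),fixed=(297,339),ftab=(283,343),roll=(404,213),thermos=(163,272),bottle=(625,273)).items():
    u,v=np.array(p)*.64
    print(n,W[int(round(v)),int(round(u))].round())
# two-view check: block top, knob, posts
s=.64
for n,a,b in [('block',(411,330),(392,284)),('knob',(298,351),(505,292)),('p',(527,305),(269,283)),('p',(490,318),(314,272)),('p',(469,268),(307,361))]:
    print(n,tri([g,f],[np.array(a)*s,np.array(b)*s]).round())
save(f,'c.png',(150,150,370,250),(800,364))
s=cv2.Rodrigues(arm.sense()['ee_rot'])[0];print(s.round(3))
w=grab('wrist');R,t=RT(w);C=-R.T@t;print('cam in tool',s.T@(C-arm.sense()['position']),(s.T@R.T).round(3),w['camera_matrix'][0,0])
E
```

```text
block [541.  20.  39.]
tab [514.  40.  15.]
cover [ 527. -226.   38.]
h0 [ 622. -201.    8.]
h1 [ 561. -132.   -3.]
h2 [ 471. -289.   -3.]
p1 [550. 283.  30.]
p0 [581. 188.   5.]
p2 [385. 200.  28.]
fixed [430. 218.  52.]
ftab [423. 252.  17.]
roll [710. -11.  25.]
thermos [553. 469. 168.]
bottle [ 554. -457.  137.]
block [548.  18.  43.]
knob [ 533. -228.   26.]
p [550. 282.  56.]
p [573. 186.  61.]
p [386. 203.  43.]
[[-0.958  0.288 -0.   ]
 [ 0.288  0.958 -0.002]
 [-0.    -0.002 -1.   ]]
cam in tool [  76.20918408   -1.67318104 -141.39265163] [[ 0.    -0.954 -0.3  ]
 [ 1.     0.     0.001]
 [-0.001 -0.3    0.954]] 315.6882401078767
```

View pics/c.png

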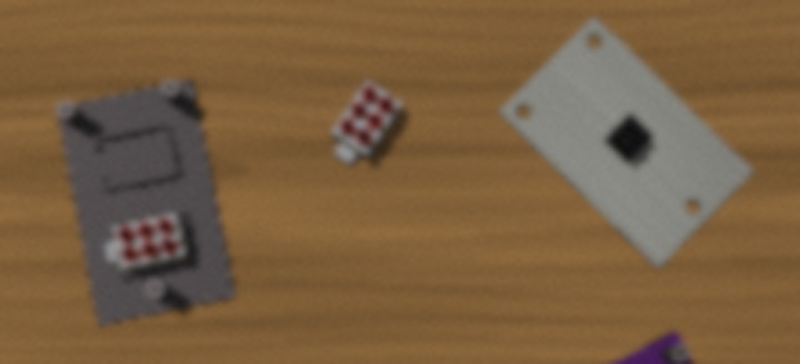

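Emit:
jog_arm(delta_pos=[[-0.0398,-0.028,0],[-0.0398,-0.028,0],[-0.0398,-0.028,0],[-0.0398,-0.028,0],[-0.0398,-0.028,0],[-0.0398,-0.028,0],[-0.0398,-0.028,0],[-0.0398,-0.028,0]], delta_rot=[[0,0,0],[0,0,0],[0,0,0],[0,0,0],[0,0,0],[0,0,0],[0,0,0],[0,0,0]], jaw=0.0854)

```text
time: 0.95
position: [421.2, 290.6, 231.3]
ee_rot: [0.457, 3.108, -0.0]
force: [0.4, 0.2, 0.7]
grip_width: 85.2
finger_force: 0.0
```

Emit:
jog_arm(delta_pos=[[-0.0398,-0.028,0],[-0.0398,-0.028,0],[0,0,0],[0,0,0],[0,0,0]], delta_rot=[[0,0,0.14],[0,0,0.14],[0,0,0.14],[0,0,0],[0,0,0]])

```text
time: 1.45
position: [474.2, 213.1, 231.1]
ee_rot: [-1.086, -2.947, -0.0]
force: [-0.4, 0.3, 0.0]
grip_width: 85.2
finger_force: 0.0
```

```bash
python3 - <<'E'
from h import *
w=grab('wrist');np.savez('pics/w1.npz',**w)
save(w,'d.png',None,(800,600))
R,t=RT(w);print(-R.T@t, arm.sense()['position'])
E
```

```text
[415.83215227 261.07720648 372.69411613] [474.01812121 213.50284839 231.17001588]
```

View pics/d.png

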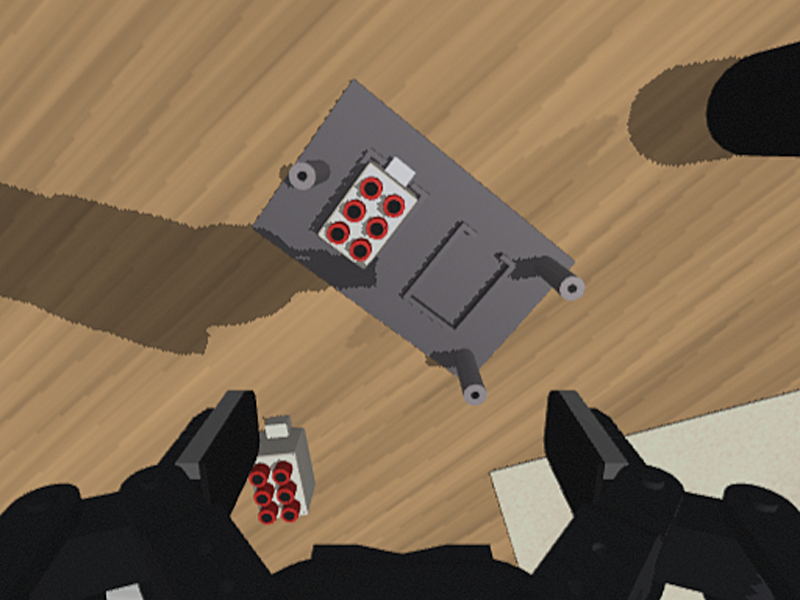

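Emit:
jog_arm(delta_pos=[[-0.036,-0.0205,0],[-0.036,-0.0205,0],[-0.036,-0.0205,0],[-0.036,-0.0205,0],[-0.036,-0.0205,0],[0,0,0],[0,0,0]], delta_rot=[[0,0,0],[0,0,0],[0,0,0],[0,0,0],[0,0,0],[0,0,0],[0,0,0]])

```text
time: 2.2
position: [544.1, 17.4, 231.1]
ee_rot: [-1.091, -2.945, -0.0]
force: [-0.4, 0.8, -0.3]
grip_width: 85.8
finger_force: 0.0
```

```bash
python3 - <<'E'
from h import *
w=grab('wrist');np.savez('pics/w2.npz',**w)
save(w,'e.png',None,(800,600))
print(arm.sense()['position'])
E
```

```text
[543.84591879  18.55478365 231.11477308]
```

View pics/e.png

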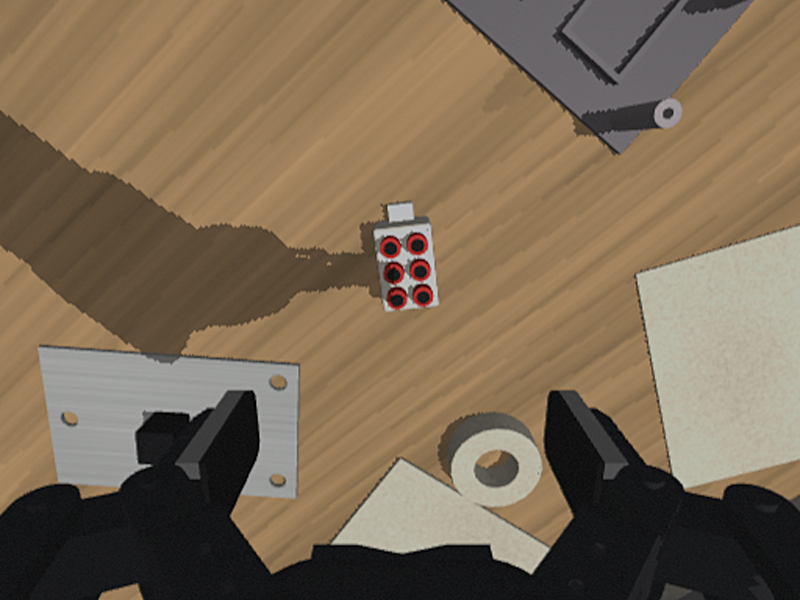

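```bash
cat >> h.py <<'E'
def fit2d(model,meas):
    m=np.array(model,float);q=np.array(meas,float)[:,:2]
    mc,qc=m.mean(0),q.mean(0);H=(m-mc).T@(q-qc);th=np.arctan2(H[0,1]-H[1,0],H[0,0]+H[1,1])
    c,s=np.cos(th),np.sin(th);Q=np.array([[c,-s],[s,c]]);o=qc-Q@mc
    return o,th,np.linalg.norm(m@Q.T+o-q,axis=1)
posts=[(88,48),(88,-48),(-88,0)]
E
python3 - <<'E'
from h import *
a=dict(np.load('pics/w1.npz'));b=dict(np.load('pics/w2.npz'))
k=.64
P=[onz(a,u*k,v*k,70) for u,v in[(571,289),(475,395.5),(301.5,176)]]
print('case',fit2d(posts,P)); print('post1 tri',tri([a,b],[(475*k,395.5*k),(668*k,113*k)]),P[1],onz(b,668*k,113*k,70))
Wa,Wb=world(a),world(b)
print('depth posts',[Wa[int(v*k)+d,int(u*k)+e].round(1) for u,v in[(571,289),(475,396),(301,176)] for d,e in [(0,-5),(0,5)]])
H=[onz(b,u*k,v*k,2.5) for u,v in[(278.5,381.5),(278.5,480),(69.5,418)]]
print('cover',fit2d(posts,H))
ca=[(259,476),(283,470),(263,495),(286,494),(267,515),(290,514)];cb=[(390,247),(417,245),(394,273),(420,270),(397,299),(423,296)]
T=np.array([tri([a,b],[np.array(p)*k,np.array(q)*k]) for p,q in zip(ca,cb)]);print('caps',T.round(1),T.mean(0))
B=np.array([onz(b,u*k,v*k,52) for u,v in cb]);print('caps z52',B.mean(0),B[:2].mean(0)-B[4:].mean(0),B[1::2].mean(0)-B[::2].mean(0))
C=np.array([onz(b,u*k,v*k,40) for u,v in[(375,229),(429,222),(438,304),(385,311)]]);print('corners',C.mean(0)); 
print(fit2d([(-20,30),(20,30),(20,-30),(-20,-30)],C))
t=np.median(Wb[int(205*k):int(218*k),int(392*k):int(408*k)].reshape(-1,3),0);print('tab',t,onz(b,400*k,212*k,14))
m=(Wb[...,2]>33)&(Wb[...,2]<46)&(abs(Wb[...,0]-545)<50)&(abs(Wb[...,1]-18)<50)
print('top',np.median(Wb[m],0),cv2.minAreaRect(Wb[m][:,:2].astype(np.float32)))
m=(Wb[...,2]>47)&(Wb[...,2]<60)&(abs(Wb[...,0]-545)<50)&(abs(Wb[...,1]-18)<50)
print('caps',np.median(Wb[m],0),cv2.minAreaRect(Wb[m][:,:2].astype(np.float32)))
E
```

```text
case (array([475.92168173, 223.31114025]), np.float64(0.2056148894819087), array([0.59101836, 0.35402187, 0.2388767 ]))
post1 tri [571.99225228 194.49850986  69.68537751] [572.02044064 194.60869914  70.        ] [571.72828527 194.27972401  70.        ]
depth posts [array([548.1, 284.3,  68.8]), array([555. , 292. ,  68.1]), array([569.3, 190.2,  68.2]), array([576. , 198.5,  68.8]), array([385.8, 201.4,  68.6]), array([391.8, 208.5,  68.1])]
cover (array([ 532.0306023 , -228.11912482]), np.float64(0.7825697541729274), array([0.25396796, 0.61462408, 0.54231302]))
caps [[529.8  18.7  46.8]
 [541.   32.4  40.3]
 [544.5   9.   47.3]
 [554.7  24.   48.2]
 [559.6  -1.3  48.4]
 [569.8  13.9  49.4]] [549.92064552  16.10918426  46.7434141 ]
caps z52 [548.96820475  16.84081115  52.        ] [-29.77406174  19.68250315   0.        ] [10.06856486 14.54494332  0.        ]
corners [548.9312585   17.02348934  40.        ]
(array([548.9312585 ,  17.02348934]), np.float64(0.9823588820185177), array([2.00483584, 1.61245077, 1.59444677, 0.98456353]))
tab [517.76619984  36.09589933  13.00895769] [519.4044275   36.15610605  14.        ]
top [545.63931348  18.69888017  39.02464244] ((549.6143188476562, 15.642601013183594), (39.96940994262695, 60.572139739990234), 56.17301559448242)
caps [548.67330722  16.30577713  51.15332252] ((549.5127563476562, 15.775886535644531), (31.753902435302734, 50.24805450439453), 55.71747589111328)
```

Emit:
jog_arm(delta_pos=[[0,0,0],[-0.005,0.002,0.04],[0,0,0.04],[0,0,0.04],[0,0,0.04],[0,0,0.03],[0,0,0.015],[0,0,0]], delta_rot=[[0,0,-0.124],[0,0,0],[0,0,0],[0,0,0],[0,0,0],[0,0,0],[0,0,0],[0,0,0]])

```text
time: 3.05
position: [547.5, 18.4, 24.2]
ee_rot: [-0.901, -3.005, 0.001]
force: [-1.1, 0.1, 0.9]
grip_width: 85.4
finger_force: 0.0
```

Emit:
jog_arm(delta_pos=[[0,0,0.014],[0,0,0],[0,0,0]], delta_rot=[[0,0,0],[0,0,0],[0,0,0]])

```text
time: 3.35
position: [549.7, 16.9, 13.3]
ee_rot: [0.907, 3.007, 0.001]
force: [-0.3, -0.4, -0.1]
grip_width: 85.5
finger_force: 0.0
```

Emit:
jog_arm(delta_pos=[[0,0,0],[0,0,0],[0,0,0],[0,0,0],[0,0,0],[0,0,0],[0,0,0],[0,0,0]], delta_rot=[[0,0,0],[0,0,0],[0,0,0],[0,0,0],[0,0,0],[0,0,0],[0,0,0],[0,0,0]], jaw=0.03, newtons=40)

```text
time: 4.15
position: [549.9, 15.9, 13.0]
ee_rot: [0.91, 3.006, 0.001]
force: [-0.7, 0.8, 6.3]
grip_width: 39.2
finger_force: 41.3
```

Emit:
jog_arm(delta_pos=[[0,0,-0.017],[0,0,-0.04],[0,0,-0.04],[0.0293,0.0323,0],[0.0293,0.0323,0],[0.0293,0.0323,0],[0.0293,0.0323,0],[0.0293,0.0323,0]], delta_rot=[[0,0,0],[0,0,0],[0,0,0],[0,0,0],[0,0,0],[0,0,0],[0,0,0],[0,0,0]])

```text
time: 4.95
position: [516.3, 232.8, 109.2]
ee_rot: [-0.91, -3.006, 0.001]
force: [1.4, 0.6, -1.0]
grip_width: 39.4
finger_force: 41.0
```

Emit:
jog_arm(delta_pos=[[0,0,0],[0,0,0],[0,0,0],[0,0,0],[0,0,0],[0,0,0],[0,0,0],[0,0,0]], delta_rot=[[0,0,0.13],[0,0,0.13],[0,0,0.13],[0,0,0.13],[0,0,0.13],[0,0,0.13],[0,0,0],[0,0,0]])

```text
time: 5.75
position: [516.8, 231.4, 109.1]
ee_rot: [-1.98, -2.439, 0.001]
force: [0.0, -0.4, -1.1]
grip_width: 39.4
finger_force: 40.9
```

```bash
python3 - <<'E'
from h import *
w=grab('wrist');np.savez('pics/w3.npz',**w)
save(w,'f.png',None,(800,600))
s=arm.sense();print(s['position'],s['ee_rot'],s['joint_pos'],s['force'])
E
```

```text
[516.81565588 231.40204105 109.12509726] [-1.98040863e+00 -2.43853521e+00  7.52886655e-04] [-0.61007219  0.55137686  0.2248372   1.82285158 -0.16573536  0.7860841
 -0.09335207] [ 0.3800527   0.14531461 -2.61990665]
```

View pics/f.png

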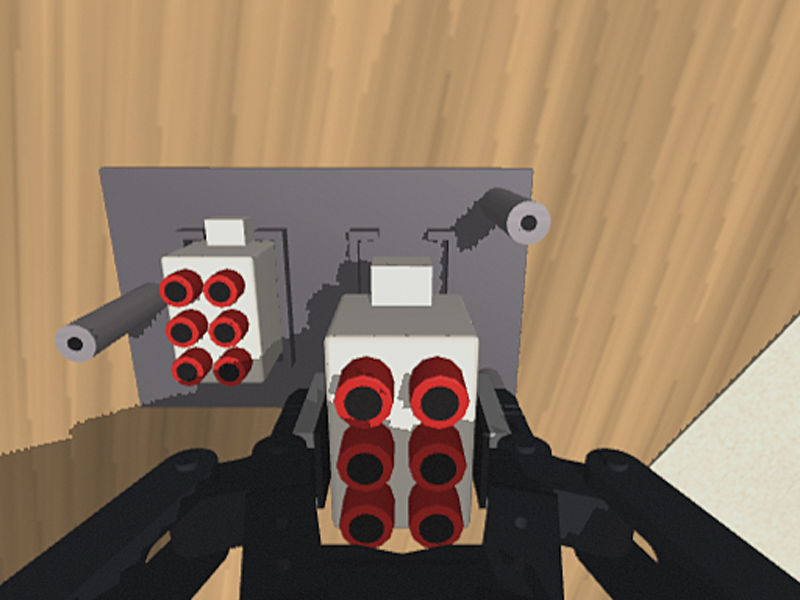

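```bash
python3 - <<'E'
from h import *
a=dict(np.load('pics/w3.npz'));k=.64;W=world(a)
p0=onz(a,528.5*k,222.5*k,70);p2=onz(a,75.5*k,343.5*k,70);print(p0,p2,np.linalg.norm(p0-p2),np.hypot(176,48))
d=p0-p2;yaw=np.arctan2(d[1],d[0])-np.arctan2(48,176);c,s=np.cos(yaw),np.sin(yaw)
Q=np.array([[c,-s],[s,c]]);o=p2[:2]-Q@[-88,0];print('case',o,yaw,'pocket',o+Q@[42,0])
near=(abs(W[...,0]-517)<70)&(abs(W[...,1]-232)<70)
v,u=np.mgrid[:384,:512];bx=(u>205)&(u<306)&(v>213)&(v<340)
m=bx&near&(W[...,2]>130)&(W[...,2]<141);X=W[m];print(len(X),np.median(X,0))
A=np.c_[X[:,:2]-X[:,:2].mean(0),np.ones(len(X))];cf,*_=np.linalg.lstsq(A,X[:,2],rcond=None);print('plane',cf)
print(cv2.minAreaRect(X[:,:2].astype(np.float32)))
z=cf[2]; z=np.median(X[:,2])
F=[onz(a,u_*k,v_*k,z+1) for u_,v_ in[(325,337),(478,337)]];print('far corners',F, (F[0]+F[1])/2)
e=F[1]-F[0];y=np.arctan2(e[1],e[0]);print('yaw',y,np.linalg.norm(e),'block centre',(F[0]+F[1])[:2]/2-30*np.array([-np.sin(y),np.cos(y)]))
m=bx&near&(W[...,2]>143)&(W[...,2]<156);print('caps',np.median(W[m],0),cv2.minAreaRect(W[m][:,:2].astype(np.float32)))
m=(u>238)&(u<275)&(v>172)&(v<193);print('tab',np.median(W[m],0))
E
```

```text
[551.87310283 288.52979018  70.        ] [390.54706667 206.00769541  70.        ] 181.20702544152147 182.42806801586207
case [476.67616653 224.05702108] 0.20657198151803796 pocket [517.78323691 232.67147197]
5708 [514.81118077 241.46090161 135.01991942]
plane [ 9.40952050e-04 -1.22331853e-02  1.35513621e+02]
((515.9557495117188, 230.85504150390625), (42.072898864746094, 60.56266403198242), 11.791950225830078)
far corners [array([491.65088199, 256.64708793, 136.01991942]), array([528.92683437, 264.47950912, 136.01991942])] [510.28885818 260.56329852 136.01991942]
yaw 0.2071070736175856 38.089938928748545 block centre [516.45774799 231.20440211]
caps [515.25289804 234.76413436 146.91922623] ((515.486572265625, 233.7903594970703), (39.917518615722656, 45.053524017333984), 12.108227729797363)
tab [508.89972139 266.3722444  108.98097428]
```

Emit:
jog_arm(delta_pos=[[0.0008,0.0011,0.03],[0,0,0.025],[0,0,0.02],[0,0,0],[0,0,0]], delta_rot=[[0,0,0],[0,0,0],[0,0,0],[0,0,0],[0,0,0]])

```text
time: 6.3
position: [518.1, 232.3, 34.5]
ee_rot: [-1.983, -2.436, 0.001]
force: [0.0, 0.4, -1.1]
grip_width: 39.3
finger_force: 40.9
```

Emit:
jog_arm(delta_pos=[[0,0,0.004],[0,0,0.003],[0,0,0.002],[0,0,0]], delta_rot=[[0,0,0],[0,0,0],[0,0,0],[0,0,0]])

```text
time: 6.7
position: [517.9, 232.5, 25.4]
ee_rot: [1.985, 2.435, 0.0]
force: [-0.2, -0.3, -1.3]
grip_width: 39.0
finger_force: 40.9
```

Emit:
jog_arm(delta_pos=[[0,0,0.002],[0,0,0.002],[0,0,0.001],[0,0,0.001],[0,0,0]], delta_rot=[[0,0,0],[0,0,0],[0,0,0],[0,0,0],[0,0,0]])

```text
time: 7.2
position: [518.0, 232.4, 19.2]
ee_rot: [-1.985, -2.435, 0.0]
force: [0.3, -0.2, -1.7]
grip_width: 39.0
finger_force: 41.0
```

Emit:
jog_arm(delta_pos=[[0,0,0.001],[0,0,0.0005],[0,0,0],[0,0,0]], delta_rot=[[0,0,0],[0,0,0],[0,0,0],[0,0,0]])

```text
time: 7.6
position: [518.0, 232.5, 19.0]
ee_rot: [-1.985, -2.435, -0.001]
force: [-2.4, -0.7, 10.6]
grip_width: 39.2
finger_force: 42.6
```

Emit:
jog_arm(delta_pos=[[0,0,0],[0,0,0],[0,0,0],[0,0,0],[0,0,0]], delta_rot=[[0,0,0],[0,0,0],[0,0,0],[0,0,0],[0,0,0]], jaw=0.058)

```text
time: 8.1
position: [518.0, 232.4, 17.6]
ee_rot: [-1.985, -2.435, 0.0]
force: [-0.4, -0.2, -0.2]
grip_width: 58.5
finger_force: 0.0
```

Emit:
jog_arm(delta_pos=[[0,0,-0.005],[0,0,-0.015],[0,0,-0.03],[0,0,-0.05],[0,0,-0.05],[0,0,-0.05],[0,0,0]], delta_rot=[[0,0,0],[0,0,0],[0,0,0],[0,0,0],[0,0,0],[0,0,0],[0,0,0]])

```text
time: 8.8
position: [521.3, 233.2, 225.3]
ee_rot: [1.982, 2.43, 0.018]
force: [0.6, -0.3, -0.2]
grip_width: 58.2
finger_force: 0.0
```

```bash
python3 - <<'E'
from h import *
w=grab('wrist');np.savez('pics/w4.npz',**w)
save(w,'g.png',(100,60,420,300),(800,600))
s=arm.sense();print(s['time'],s['position'],s['ee_rot'],s['force'])
E
```

```text
8.85 [519.76694319 232.93426778 221.93071977] [1.98326799 2.43246577 0.01099415] [-0.01415418 -0.20729715 -0.68028521]
```

View pics/g.png

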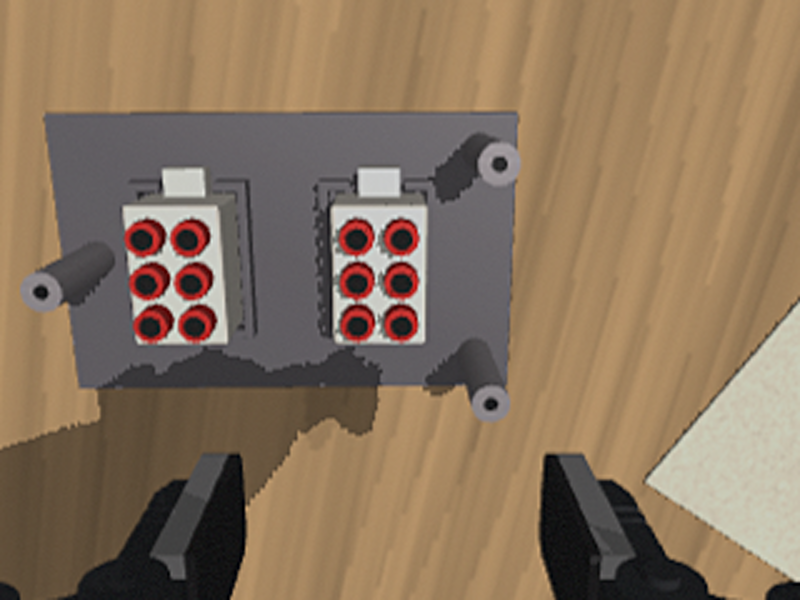

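Emit:
jog_arm(delta_pos=[[-0.0453,-0.0081,0],[-0.0453,-0.0081,0],[-0.0453,-0.0081,0],[-0.0453,-0.0081,0],[-0.0453,-0.0081,0],[-0.0453,-0.0081,0],[-0.0453,-0.0081,0],[-0.0453,-0.0081,0]], delta_rot=[[0,0,0],[0,0,0],[0,0,0],[0,0,0],[0,0,0],[0,0,0],[0,0,0],[0,0,0]])

```text
time: 9.65
position: [526.6, -137.1, 216.8]
ee_rot: [-1.984, -2.434, 0.001]
force: [-0.1, 0.2, 0.6]
grip_width: 58.0
finger_force: 0.0
```

Emit:
jog_arm(delta_pos=[[-0.0453,-0.0081,0],[-0.0453,-0.0081,0],[0,0,0],[0,0,0],[0,0,0],[0,0,0],[0,0,0],[0,0,0]], delta_rot=[[0,0,0],[0,0,0],[0,0,-0.1154],[0,0,-0.1154],[0,0,-0.1154],[0,0,-0.1154],[0,0,-0.1154],[0,0,0]])

```text
time: 10.45
position: [529.2, -227.4, 216.7]
ee_rot: [-1.207, -2.898, -0.0]
force: [0.3, 0.7, -0.5]
grip_width: 57.5
finger_force: 0.0
```

Emit:
jog_arm(delta_pos=[[0,0,0],[0,0,0],[0,0,0]], delta_rot=[[0,0,0],[0,0,0],[0,0,0]])

```text
time: 10.75
position: [529.9, -227.5, 217.6]
ee_rot: [-1.212, -2.898, 0.0]
force: [0.9, -0.2, -0.8]
grip_width: 58.0
finger_force: 0.0
```

```bash
python3 - <<'E'
from h import *
w=grab('wrist');np.savez('pics/w5.npz',**w)
save(w,'i.png',None,(800,600))
s=arm.sense();print(s['time'],s['position'],s['ee_rot'],s['joint_pos'])
a=dict(np.load('pics/w4.npz'))
P=[onz(a,100+u*.4,60+v*.4,70) for u,v in[(499,163.5),(490,404),(40,292)]]
o,th,r=fit2d(posts,P);print('case w4',o,th,r)
W=world(a);c,s=np.cos(th),np.sin(th)
L=(W[...,:2]-o)@np.array([[c,-s],[s,c]])
for x0 in(-42,42):
    m=(abs(L[...,0]-x0)<26)&(abs(L[...,1])<34)&(W[...,2]>42)&(W[...,2]<50)
    n=(abs(L[...,0]-x0)<26)&(abs(L[...,1])<36)&(W[...,2]>38)
    print(x0,np.median(W[m],0)[2],cv2.minAreaRect(L[n].astype(np.float32)))
E
```

```text
10.8 [ 529.94426558 -227.50566543  217.6661289 ] [-1.21151677e+00 -2.89837519e+00  2.00914964e-04] [ 0.24014274  0.4445962   0.18703307  1.65634445 -0.09220444  1.04948399
  1.23433514]
case w4 [475.84096883 223.55552102] 0.20538366380356013 [0.1502689  0.2134576  0.34827071]
-42 44.881233023139494 ((-39.16324996948242, 0.11496162414550781), (46.44637680053711, 59.26683807373047), 0.3407652676105499)
42 44.929232024617036 ((41.893699645996094, -0.21323394775390625), (59.468448638916016, 51.994728088378906), 89.6166000366211)
```

View pics/i.png

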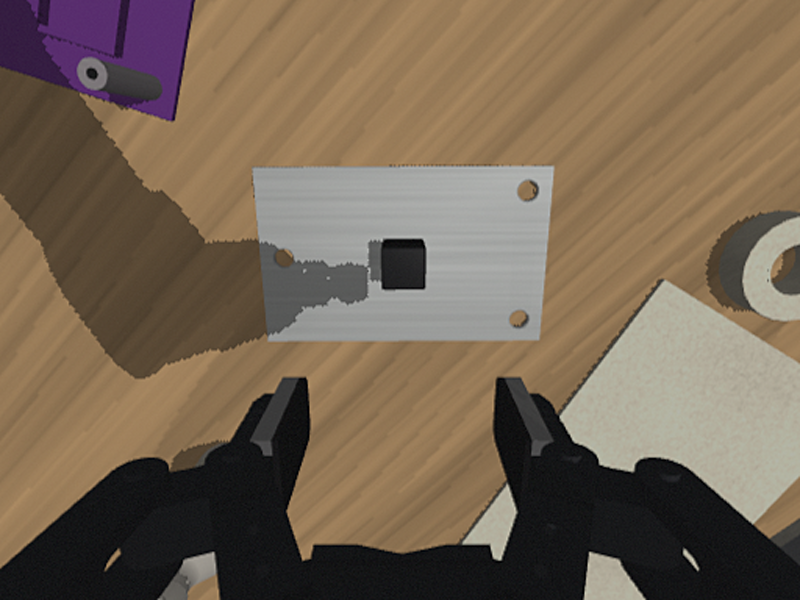

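```bash
python3 - <<'E'
from h import *
a=dict(np.load('pics/w5.npz'));k=.64;W=world(a)
for z in(3,5):
    print('cover',z,fit2d(posts,[onz(a,u*k,v*k,z) for u,v in[(528,190),(518.5,319),(283.5,258)]]))
print('corners',fit2d([(-105,65),(105,65),(105,-65),(-105,-65)],[onz(a,u*k,v*k,5) for u,v in[(252.5,168),(554,166),(541,340),(268,341.5)]]))
n=(abs(W[...,0]-531)<40)&(abs(W[...,1]+228)<40)&(W[...,2]>33)&(W[...,2]<46)
print('knob',np.median(W[n],0),cv2.minAreaRect(W[n][:,:2].astype(np.float32)))
b=dict(np.load('pics/w2.npz'))
print('tri',[tri([a,b],[np.array(p)*k,np.array(q)*k]).round(1) for p,q in[((528,190),(278.5,381.5)),((518.5,319),(278.5,480)),((283.5,258),(69.5,418))]])
E
```

```text
cover 3 (array([ 531.79235286, -228.52235366]), np.float64(0.7822177448642473), array([0.36670071, 0.26743212, 0.20937401]))
cover 5 (array([ 531.36214098, -228.33586005]), np.float64(0.7822177448642477), array([0.14812753, 0.31444678, 0.45858762]))
corners (array([ 532.28196668, -228.48661241]), np.float64(0.7855737160894332), array([0.46046491, 0.7351089 , 0.47308783, 0.44872952]))
knob [ 530.85816705 -228.81786175   37.90720693] ((531.441650390625, -228.76939392089844), (29.23381996154785, 29.303606033325195), 44.15481948852539)
tri [array([ 560.5, -132. ,    2.2]), array([ 629.2, -200.9,    1.2]), array([ 469.2, -291.1,    1.8])]
```

Emit:
jog_arm(delta_pos=[[-0.002,0.0006,0.04],[0,0,0.045],[0,0,0.045],[0,0,0.04],[0,0,0.02],[0,0,0.01],[0,0,0],[0,0,0]], delta_rot=[[0,0,-0.004],[0,0,0],[0,0,0],[0,0,0],[0,0,0],[0,0,0],[0,0,0],[0,0,0]])

```text
time: 11.6
position: [532.5, -229.0, 18.8]
ee_rot: [1.204, 2.9, -0.0]
force: [0.0, 0.2, 1.3]
grip_width: 58.0
finger_force: 0.0
```

Emit:
jog_arm(delta_pos=[[0,0,0.005],[0,0,0.003],[0,0,0],[0,0,0]], delta_rot=[[0,0,0],[0,0,0],[0,0,0],[0,0,0]])

```text
time: 12.0
position: [531.9, -228.6, 10.1]
ee_rot: [1.204, 2.901, 0.0]
force: [0.3, -0.0, -1.0]
grip_width: 58.1
finger_force: 0.0
```

Emit:
jog_arm(delta_pos=[[0,0,0],[0,0,0],[0,0,0],[0,0,0],[0,0,0],[0,0,0],[0,0,0],[0,0,0]], delta_rot=[[0,0,0],[0,0,0],[0,0,0],[0,0,0],[0,0,0],[0,0,0],[0,0,0],[0,0,0]], jaw=0.02, newtons=60)

```text
time: 12.8
position: [531.9, -228.7, 10.2]
ee_rot: [1.204, 2.901, 0.0]
force: [-0.6, 1.2, 5.3]
grip_width: 29.1
finger_force: 60.7
```

Emit:
jog_arm(delta_pos=[[0,0,-0.01],[0,0,-0.02],[0,0,-0.03],[0,0,-0.03],[0,0,-0.03],[0,0,-0.02],[0,0,0],[0,0,0]], delta_rot=[[0,0,0],[0,0,0],[0,0,0],[0,0,0],[0,0,0],[0,0,0],[0,0,0],[0,0,0]])

```text
time: 13.6
position: [531.4, -228.4, 149.4]
ee_rot: [-1.204, -2.901, -0.0]
force: [0.1, -0.4, -3.2]
grip_width: 29.4
finger_force: 59.9
```

Emit:
jog_arm(delta_pos=[[0.01285,0.00997,0],[0.0257,0.01994,0],[0.0257,0.01994,0],[0.0257,0.01994,0],[0.0257,0.01994,0],[0.0257,0.01994,0],[0.0257,0.01994,0],[0.0257,0.01994,0]], delta_rot=[[0,0,0],[0,0,0],[0,0,0],[0,0,0],[0,0,0],[0,0,0],[0,0,0],[0,0,0]])

```text
time: 14.4
position: [499.7, 15.9, 148.4]
ee_rot: [-1.202, -2.899, 0.002]
force: [0.3, -0.1, -2.9]
grip_width: 29.1
finger_force: 59.8
```

Emit:
jog_arm(delta_pos=[[0.0257,0.01994,0],[0.0257,0.01994,0],[0.0257,0.01994,0],[0.0257,0.01994,0],[0.0257,0.01994,0],[0.0257,0.01994,0],[0.01285,0.00997,0],[0,0,0]], delta_rot=[[0,0,0],[0,0,0],[0,0,0],[0,0,0],[0,0,0],[0,0,0],[0,0,0],[0,0,0]])

```text
time: 15.2
position: [473.4, 226.5, 148.5]
ee_rot: [-1.196, -2.902, 0.001]
force: [-0.3, -0.5, -3.2]
grip_width: 29.0
finger_force: 59.8
```

Emit:
jog_arm(delta_pos=[[0,0,0],[0,0,0],[0,0,0],[0,0,0],[0,0,0],[0,0,0],[0,0,0],[0,0,0]], delta_rot=[[0,0,0.08],[0,0,0.125],[0,0,0.125],[0,0,0.125],[0,0,0.08],[0,0,0.0425],[0,0,0],[0,0,0]])

```text
time: 16.0
position: [475.1, 222.3, 149.3]
ee_rot: [-1.98, -2.439, 0.002]
force: [-1.1, -0.2, -3.3]
grip_width: 29.5
finger_force: 59.8
```

```bash
python3 - <<'E'
from h import *
w=grab('wrist');np.savez('pics/w6.npz',**w)
save(w,'j.png',None,(800,600))
s=arm.sense();print(s['time'],s['position'],s['ee_rot'],s['force'])
E
```

```text
16.05 [475.21583443 222.514335   149.46827901] [-1.98015294e+00 -2.43885991e+00  1.47759104e-03] [ 0.54810829  0.11255501 -2.22809159]
```

View pics/j.png

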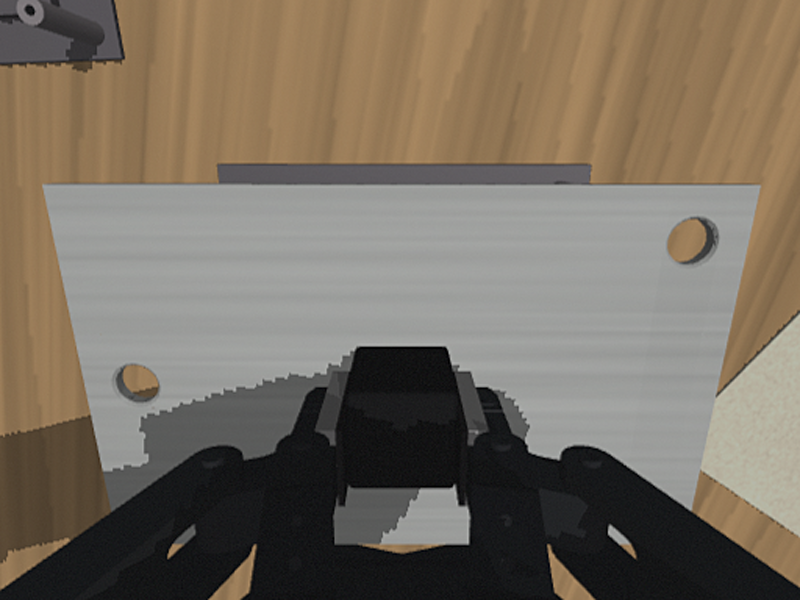

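The cover is held with hole0 at (692,240) and hole2 at (136,382). The case's +y edge shows behind it. Next I measure its pose and tilt.

```bash
cat > cov.py <<'E'
from h import *
def cover(a,q0,q2,z,k=.64):
    p0,p2=onz(a,q0[0]*k,q0[1]*k,z),onz(a,q2[0]*k,q2[1]*k,z);d=p0-p2
    y=np.arctan2(d[1],d[0])-np.arctan2(48,176);c,s=np.cos(y),np.sin(y);Q=np.array([[c,-s],[s,c]])
    return ((p0+p2)[:2]/2-Q@[0,24]).round(2),round(y,4),np.linalg.norm(d).round(1)
E
python3 - <<'E'
from cov import *
a=dict(np.load('pics/w6.npz'));W=world(a)
X=W[125:215,90:410].reshape(-1,3);X=X[abs(X[:,2]-np.median(X[:,2]))<6]
A=np.c_[X[:,:2]-[475,222],np.ones(len(X))];cf,*_=np.linalg.lstsq(A,X[:,2],rcond=None);print('plane',cf)
for z in(143,144,145):print(cover(a,(690.5,241.5),(134.5,382),z))
E
```

```text
plane [-6.63724084e-04 -5.74740844e-05  1.43117662e+02]
(array([474.16, 222.33]), np.float64(0.2019), np.float64(182.0))
(array([474.09, 222.67]), np.float64(0.2019), np.float64(180.7))
(array([474.02, 223.01]), np.float64(0.2019), np.float64(179.5))
```

Emit:
jog_arm(delta_pos=[[0.0007,0.0014,0.01],[0,0,0.012],[0,0,0.012],[0,0,0.01],[0,0,0.006],[0,0,0.004],[0,0,0],[0,0,0]], delta_rot=[[0,0,0],[0,0,0],[0,0,0],[0,0,0],[0,0,0],[0,0,0],[0,0,0],[0,0,0]])

```text
time: 16.85
position: [476.8, 224.3, 95.9]
ee_rot: [1.981, 2.438, 0.0]
force: [-0.1, -0.4, -2.8]
grip_width: 29.1
finger_force: 59.8
```

Emit:
jog_arm(delta_pos=[[0,0,0],[0,0,0],[0,0,0]], delta_rot=[[0,0,0],[0,0,0],[0,0,0]])

```text
time: 17.15
position: [476.8, 224.4, 96.1]
ee_rot: [1.98, 2.438, 0.001]
force: [0.5, -0.2, -2.9]
grip_width: 29.2
finger_force: 59.8
```

```bash
python3 - <<'E'
from h import *
w=grab('wrist');np.savez('pics/w7.npz',**w)
t=grab('top');s_=arm.sense();print(s_['position'],s_['ee_rot'],s_['force'])
R,tv=RT(w)
# expected pixels of hole0/2 top centres
o=np.array([475.9,223.5]);th=.2055;c,s=np.cos(th),np.sin(th);Q=np.array([[c,-s],[s,c]])
crops=[]
for m in[(88,48),(-88,0)]:
    p=np.array([*(o+Q@m),90.]);q=w['camera_matrix']@(R@p+tv);q=q[:2]/q[2];u,v=np.round(q).astype(int);print(m,q,'crop origin',u-25,v-25)
    crops.append(cv2.resize(w['frame'][v-25:v+25,u-25:u+25,::-1],(400,400),interpolation=cv2.INTER_CUBIC))
cv2.imwrite('pics/k.png',np.hstack(crops))
E
```

```text
[476.70557403 224.27994185  95.93772219] [1.98069460e+00 2.43841662e+00 4.08111414e-04] [ 0.32318187 -0.13492443 -2.8213363 ]
(88, 48) [441.72472338 155.63464106] crop origin 417 131
(-88, 0) [ 85.43595775 247.12807091] crop origin 60 222
```

View pics/k.png

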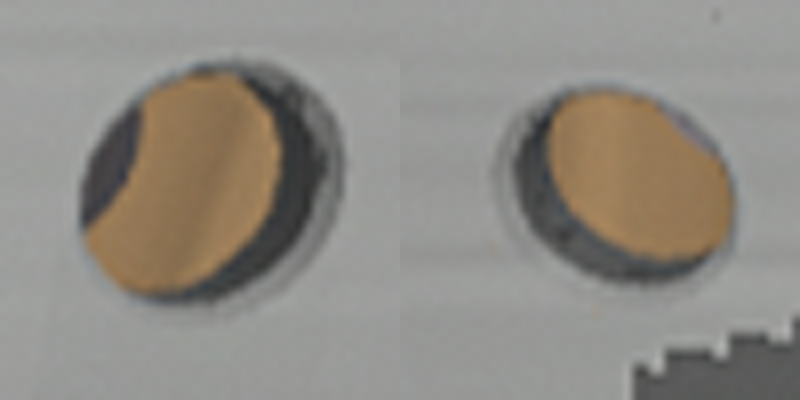

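```bash
python3 - <<'E'
from cov import *
w=dict(np.load('pics/w7.npz'));R,tv=RT(w)
for z in(90,91):print(cover(w,(443.1,153.7),(86.5,245.1),z,1))
o=np.array([475.9,223.5]);th=.2055;c,s=np.cos(th),np.sin(th);Q=np.array([[c,-s],[s,c]])
def proj(P):
    q=(np.asarray(P)@R.T+tv)@w['camera_matrix'].T;return q[:,:2]/q[:,2:]
t=np.linspace(0,2*np.pi,24,endpoint=False);ci=np.c_[np.cos(t),np.sin(t)]
for m,org,obs in[((88,48),(417,131),[(143,105),(130,170),(85,230)]),((-88,0),(60,222),[(665,115),(720,160)])]:
    off=0 if m[0]>0 else 400
    for r,z in((8,70),):
        C=proj(np.c_[o+Q@m+r*ci,np.full(24,z)]);cr=(C-org)*8+4;cr[:,0]+=off
        print(m,'post crop px',cr.round().astype(int).tolist(),'obs edge',obs)
        for q in obs:
            u,v=(q[0]-off-4)/8+org[0],(q[1]-4)/8+org[1];p=onz(w,u,v,70)[:2]-(o+Q@m);print(' edge pt rel post (case axes)',(Q.T@p).round(1),np.hypot(*p).round(1))
E
```

```text
(array([476.26, 224.64]), np.float64(0.2046), np.float64(182.1))
(array([476.19, 224.97]), np.float64(0.2046), np.float64(180.9))
(88, 48) post crop px [[147, 170], [154, 139], [154, 108], [145, 79], [128, 55], [105, 37], [77, 27], [46, 24], [14, 30], [-17, 44], [-44, 65], [-66, 91], [-80, 121], [-87, 152], [-86, 183], [-76, 210], [-59, 234], [-36, 251], [-9, 261], [22, 263], [53, 257], [83, 244], [110, 224], [132, 199]] obs edge [(143, 105), (130, 170), (85, 230)]
 edge pt rel post (case axes) [6.8 2.7] 7.4
 edge pt rel post (case axes) [ 6.7 -1.6] 6.9
 edge pt rel post (case axes) [ 4.4 -5.7] 7.2
(-88, 0) post crop px [[862, 98], [860, 71], [851, 45], [835, 21], [813, 0], [787, -15], [758, -24], [728, -26], [700, -21], [676, -9], [656, 9], [644, 31], [638, 56], [641, 83], [651, 109], [667, 132], [689, 152], [715, 167], [744, 175], [772, 177], [800, 172], [824, 161], [843, 144], [856, 123]] obs edge [(665, 115), (720, 160)]
 edge pt rel post (case axes) [-6.6 -3. ] 7.3
 edge pt rel post (case axes) [-3.2 -6.6] 7.3
```

Emit:
jog_arm(delta_pos=[[-0.0009,-0.0005,0.001],[0,0,0],[0,0,0],[0,0,0],[0,0,0],[0,0,0]], delta_rot=[[0,0,0],[0,0,0],[0,0,0],[0,0,0],[0,0,0],[0,0,0]])

```text
time: 17.85
position: [476.3, 223.3, 94.8]
ee_rot: [1.981, 2.439, 0.0]
force: [-0.6, -0.4, -3.2]
grip_width: 29.4
finger_force: 59.8
```

```bash
python3 - <<'E'
from h import *
s=arm.sense();print(s['position'],s['finger_force'],np.abs(s['qvel']).max())
print(arm.finish_job())
E
```

```text
[476.3393936  223.30617589  94.79924395] 59.81901526451111 0.0029786636624864245
the job is handed in; nothing more can be done
None
```

The job is handed in, with no pass/fail result returned: the block is seated in the empty pocket (tab to +y, let go), and the cover is held still and level about 15 mm above the posts, its holes measured within about 1 mm of the post centres.

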